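# Trace the touch pins on the vision stage

### The arm

A 7-joint arm with a two-finger parallel gripper is mounted at the origin on the work surface. World frame = base frame: x ahead of the robot, y to its left, z up, the work surface at z = 0. Lengths are in mm, angles in rad, forces in N, time in s.
With the tool pointing down it reaches from about 425 to 875 mm from the base axis. Payload 4.7 kg.
Tool frame: the origin (TCP) lies at the very end of the fingers, on their centre line; the grasp point (between the pads) lies 19 mm behind it; z points along the fingers, y is the direction in which the jaws open and shut (so a half turn about z gives the same grasp; the last joint's range is limited). The gripper opens to 85 mm and grips with 20 to 120 N. Pads are 22 mm wide; open, the fingers measure 114 mm over their backs; the gripper's body (76 mm by 85 mm) begins 54 mm behind the grasp point. The pads swing forward as they close: fully open they stand 13 mm farther back than shut.
Start: joints at [-1.173, 0.321, -0.07, 1.45, 0.023, 1.371, -0.057], TCP at [243.418, 602.721, 231.349] pointing down, gripper open.
Joint ranges: [-2.86, 2.86], [-0.3, 2.09], [-1.38, 1.24], [0.06, 2.45], [-1.56, 4.7], [0.09, 2.05], [-2.69, 2.69]. Speed limits (rad/s): [2.57, 2.57, 3.14, 3.14, 3.14, 3.14, 3.14].

### API

Orientations are given as a 3x3 rotation matrix whose columns are the frame's x, y, z axes.
In Python, from cell import * gives the robot as it stands. The module is installed in compiled form; this text tells all that it offers.
- The arm moves only by the shell command python3 -m crank 'ROWS' [OPENING] [FORCE]. ROWS is JSON, a list of rows, each an object of numbers: "dx", "dy", "dz": the shift along the tool's x, y, z in mm; "roll": the turn about the tool's z in degrees. A call has 1 to 8 rows; each row shifts and turns the pose as measured when the row begins, along the tool's axes as they then stand; what a row does not reach is not made up. A row lasts 1/8 s, in which the tool goes at most 62.5 mm and 10.7 degrees, less where a joint would pass 70% of its speed; a pose out of reach is approached as far as the arm can. A call is refused whole if a number of a shift passes 62.5 or a number of a turn 10.7, either way. A call with a gripper value outside its range is refused whole. OPENING is the opening, from 0 (shut) to 1 (fully open), set as the call begins (- or left out, the last holds). The fingers move at their own pace and stop on an object; FORCE is the grip in N (left out, the last holds). Time passes only in rows, so rows that do not move let the fingers close. It gives the time, the measured TCP pose, the force and the opening at its end, in the units of the state.
- observe(): the state, without advancing time (a new reading comes with each control period).
- capture(name): name is "side" or "top"; returns the picture (420x560x3 uint8, red, green, blue); there is no depth.
- camera_params(name): a dict with "vertical_fov" (degrees; the focal length in pixels is half the picture's height over the tangent of half this angle, whatever the lens; pixels are square), "cx", "cy" (the principal point, pixels), "k1" (the pictures are not rectified: a ray, as slopes to the right and down, at radius r is drawn at 1 + k1 r^2 times it, then the intrinsics apply), "rvec" (rotation vector, rad) and "tvec" (3), from world to camera coordinates, as OpenCV has them. Camera axes: x right, y down, z forward; pixel columns grow to the right and rows downward; lengths in mm; the calibration is good to about 2 mm. A picture is of the moment at which its call begins. camera_params takes no time and is no camera call.
- hand_in(): hands the job in, once; it reports no verdict.
Trained networks look in the newest picture that a camera, given by its name, has taken for a name from the list of things; names that differ only in an ending like _2 or _b are one class to them, and where a whole thing is asked for, a point or a joint stands for the part that bears it (a point fixed in the world has none). Each returns a list of dicts, best first, with "conf" (0 to 1); they miss things now and then, are a little off and sometimes report something else, mostly with a low value. They report only what shows in the picture. A call takes as long as a camera call. They do not tell look-alikes from the thing itself.
- find_in(target, camera): "box" ([centre column, centre row, width, height] in pixels, round what is visible of it).
The state is a dict: "time": time; "joint_pos": joint angles; "joint_velocities": joint speeds; "effort": joint torques, N m; "position": TCP position; "ee_rot": TCP orientation; "ft_force": force on the tool from outside, world axes, zero at the start; "torque": the same for the moment, N m; "width": opening from 0.0 (shut) to 1.0 (fully open).
Only numpy, scipy, OpenCV 4.12 (cv2) and the standard library are available. Lean on these libraries where they do the work, as an engineer would, in place of code of your own. Each camera call takes 0.05 s, during which the arm holds its last target. There are 200 camera calls.

### The job

Show the inspection camera the calibration row on the grey stage: with the fingertips, follow the row of four pins from the orange one through the two white ones to the blue one, touching each in turn and gently pushing it about half-way down (about 6 mm), never hard against its stop. Keep the fingertips low along the row, no more than about 8 cm above the stage's plate from the orange pin to the blue one. Do not lift, shove or tip the loose pucks that carry the pins, leave the lens, sample block and spacer tube alone, and finish with the hand clear.

Things in the scene. Friction and masses are not known exactly. Their poses are not given: they have to be found in the camera images.
- stage: fixed target stage: a grey plate 160 x 250 x 10 mm on two aluminium profiles. Origin at the centre of its underside on the table; the plate's top is 50 mm above it. Own z is up, own y runs along the row of pucks from the orange end to the blue end, own x across it. It may stand at any yaw.
- puck1: loose black touch puck with a thin steel band, 36 mm across and 22 mm high, about 250 g, standing free on the stage's plate; its pin is orange (the first of the row). Origin at the centre of its underside, z up. Neighbouring pucks stand 43 to 85 mm apart, centre to centre, in a shallow, uneven arc.
- pin1_top (a point): centre of the flat-topped end of the upright pin, orange (the first of the row), 16 mm across, in the middle of puck1; the point moves down with the pin. With the pin fully up it is 14 mm above the puck's top face (36 mm above the puck's underside).
- pin1 (a joint): how far pin1 has been pushed down, in m: 0 fully up, 0.012 hard against its stop (2 mm still showing). It has no spring: friction of about 2.5 N holds it wherever it is left. It starts 0 to 1.5 mm down.
- puck2: loose black touch puck with a thin steel band, 36 mm across and 22 mm high, about 250 g, standing free on the stage's plate; its pin is white (second, next to the orange one). Origin at the centre of its underside, z up. Neighbouring pucks stand 43 to 85 mm apart, centre to centre, in a shallow, uneven arc.
- pin2_top (a point): centre of the flat-topped end of the upright pin, white (second, next to the orange one), 16 mm across, in the middle of puck2; the point moves down with the pin. With the pin fully up it is 14 mm above the puck's top face (36 mm above the puck's underside).
- pin2 (a joint): how far pin2 has been pushed down, in m: 0 fully up, 0.012 hard against its stop (2 mm still showing). It has no spring: friction of about 2.5 N holds it wherever it is left. It starts 0 to 1.5 mm down.
- puck3: loose black touch puck with a thin steel band, 36 mm across and 22 mm high, about 250 g, standing free on the stage's plate; its pin is white (third, next to the blue one). Origin at the centre of its underside, z up. Neighbouring pucks stand 43 to 85 mm apart, centre to centre, in a shallow, uneven arc.
- pin3_top (a point): centre of the flat-topped end of the upright pin, white (third, next to the blue one), 16 mm across, in the middle of puck3; the point moves down with the pin. With the pin fully up it is 14 mm above the puck's top face (36 mm above the puck's underside).
- pin3 (a joint): how far pin3 has been pushed down, in m: 0 fully up, 0.012 hard against its stop (2 mm still showing). It has no spring: friction of about 2.5 N holds it wherever it is left. It starts 0 to 1.5 mm down.
- puck4: loose black touch puck with a thin steel band, 36 mm across and 22 mm high, about 250 g, standing free on the stage's plate; its pin is blue (the last of the row). Origin at the centre of its underside, z up. Neighbouring pucks stand 43 to 85 mm apart, centre to centre, in a shallow, uneven arc.
- pin4_top (a point): centre of the flat-topped end of the upright pin, blue (the last of the row), 16 mm across, in the middle of puck4; the point moves down with the pin. With the pin fully up it is 14 mm above the puck's top face (36 mm above the puck's underside).
- pin4 (a joint): how far pin4 has been pushed down, in m: 0 fully up, 0.012 hard against its stop (2 mm still showing). It has no spring: friction of about 2.5 N holds it wherever it is left. It starts 0 to 1.5 mm down.
- lens: bystander: loose black camera lens standing on the stage's plate, 38 mm across at the foot, 52 mm high, 110 g. Origin at the centre of its underside.
- sample: bystander: loose white ceramic sample block lying on the stage's plate, 26 x 42 x 18 mm, 50 g. Origin at the centre of its underside.
- tube: bystander: loose aluminium spacer tube standing on the table beside the stage, 32 mm across, 30 mm high. Origin at the centre of its underside.
Mind the look-alikes: they are no part of the job. What is shaped like the puck2 but green or pink is not meant.

How it is judged:
By the outcome, as a careful person would: the job done as asked, in the order asked, and still so for the second after the job is handed in, with the robot touching nothing.
It also fails if it takes over 56 s, if anything falls off the work surface, if the arm or the gripper's body presses on something with over 40 N, if the wrist force passes 120 N, or if a joint passes its speed limit or range.

## Working session

There is one attempt and no reset: what is moved stays moved. The work goes in short steps, Python scripts to look and compute and a shell command to move; the robot and the scene stay as the last step left them, time stands still between calls to the robot, and variables do not carry over. Pictures are saved under pics/ and viewed, about 8 in all and at most 12, crops included, and the job is handed in when it is done.

```bash
mkdir -p pics; cat > h.py <<'E'
from cell import *
import numpy as np, cv2
def K(n):
    p=camera_params(n); f=210/np.tan(np.radians(p["vertical_fov"])/2)
    R=cv2.Rodrigues(np.array(p["rvec"],float))[0]; t=np.array(p["tvec"],float)
    return np.array([[f,0,p["cx"]],[0,f,p["cy"]],[0,0,1.]]),np.array([p["k1"],0,0,0,0.]),R,t
def proj(n,P):
    k,d,R,t=K(n); return cv2.projectPoints(np.array(P,float).reshape(-1,1,3),R,t,k,d)[0].reshape(-1,2)
def ray(n,uv):
    k,d,R,t=K(n); s=cv2.undistortPoints(np.array(uv,float).reshape(1,1,2),k,d).ravel()
    return -R.T@t, R.T@np.array([s[0],s[1],1])
def onz(n,uv,z):
    c,v=ray(n,uv); return c+v*(z-c[2])/v[2]
def tri(uvs):
    A=np.zeros((3,3));b=np.zeros(3)
    for n,uv in uvs.items():
        c,v=ray(n,uv); v=v/np.linalg.norm(v); M=np.eye(3)-np.outer(v,v); A+=M;b+=M@c
    return np.linalg.solve(A,b)
def save(n,name,crop=None,s=1):
    im=capture(n)[:,:,::-1]
    if crop: a,b,c,d=crop; im=im[b:d,a:c]
    cv2.imwrite("pics/"+name,cv2.resize(np.ascontiguousarray(im),None,fx=s,fy=s,interpolation=cv2.INTER_CUBIC))
E
python3 - <<'E'
from h import *
for n in("side","top"):
    save(n,n+"0.png",None,1.4)
    p=camera_params(n);print(n,p["vertical_fov"],ray(n,(280,210)))
    for t in("pin1_top","puck1","pin2_top","puck2","pin4_top","puck4","stage","lens","sample","tube"):
        print(t,[(np.round(d["box"]).astype(int).tolist(),round(d["conf"],2)) for d in find_in(t,n)])
o=observe();print(o["time"],o["position"],o["ee_rot"],o["ft_force"],o["width"])
E
```

```text
side 52.56339568460998 (array([ 459.32660586, -633.96081296,  509.66423548]), array([ 0.21018416,  0.8509541 , -0.48135201]))
pin1_top [([266, 232, 6, 6], 0.62)]
puck1 [([370, 276, 25, 25], 0.86), ([258, 273, 23, 24], 0.82), ([325, 238, 16, 18], 0.75), ([230, 291, 21, 32], 0.6), ([267, 236, 19, 23], 0.59), ([340, 262, 14, 22], 0.58), ([277, 258, 19, 19], 0.55)]
pin2_top [([339, 253, 4, 11], 0.63), ([277, 247, 10, 9], 0.37)]
puck2 [([370, 276, 25, 25], 0.86), ([258, 273, 23, 24], 0.82), ([325, 238, 16, 18], 0.75), ([230, 291, 21, 32], 0.6), ([267, 236, 19, 23], 0.59), ([340, 262, 14, 22], 0.58), ([277, 258, 19, 19], 0.55)]
pin4_top [([266, 231, 12, 12], 0.68), ([230, 282, 8, 9], 0.67)]
puck4 [([370, 276, 25, 25], 0.86), ([258, 273, 23, 24], 0.82), ([325, 238, 16, 18], 0.75), ([230, 291, 21, 32], 0.6), ([267, 236, 19, 23], 0.59), ([340, 262, 14, 22], 0.58), ([277, 258, 19, 19], 0.55)]
stage [([241, 282, 136, 109], 0.91), ([267, 232, 7, 3], 0.3)]
lens [([210, 260, 25, 35], 0.82)]
sample [([230, 248, 24, 19], 0.69), ([209, 263, 22, 34], 0.56)]
tube [([182, 213, 10, 15], 0.74)]
top 50.245
[... 743 characters left out ...]
4 [([373, 231, 24, 23], 0.97), ([346, 209, 19, 18], 0.84), ([305, 216, 20, 26], 0.79), ([317, 150, 19, 25], 0.79), ([270, 156, 19, 20], 0.68), ([400, 260, 28, 17], 0.59), ([340, 124, 15, 22], 0.52), ([406, 259, 14, 11], 0.52)]
stage [([349, 244, 175, 147], 0.75), ([375, 231, 9, 12], 0.45), ([405, 258, 7, 8], 0.43)]
lens [([361, 282, 29, 27], 0.64)]
sample [([323, 260, 25, 28], 0.82), ([348, 206, 6, 6], 0.38)]
tube [([186, 340, 22, 19], 0.53)]
1.1 [243.4406223  602.71011928 231.36439092] [[-9.27246086e-01  3.74452519e-01  7.77506886e-05]
 [ 3.74452525e-01  9.27246084e-01  8.31586425e-05]
 [-4.09550583e-05  1.06222468e-04 -9.99999994e-01]] [-0.14389213  0.26082888  0.05639047] 1.00061128865637
```

View pics/side0.png

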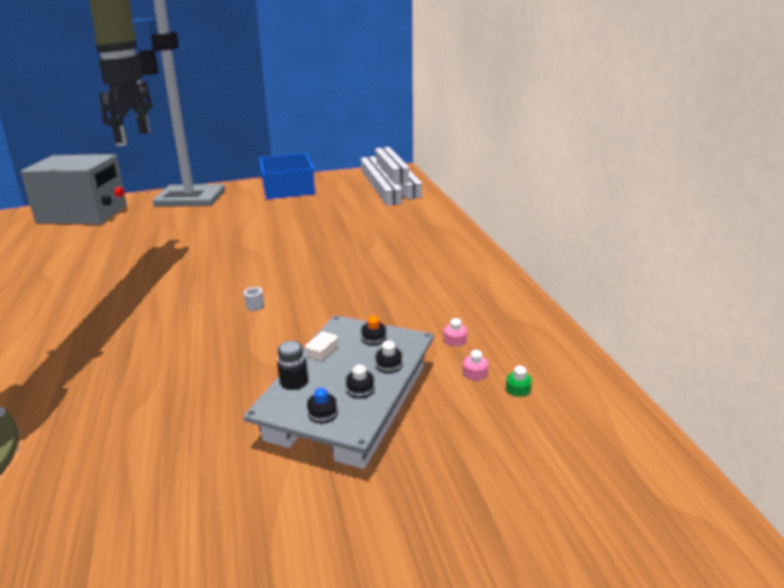

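View pics/top0.png

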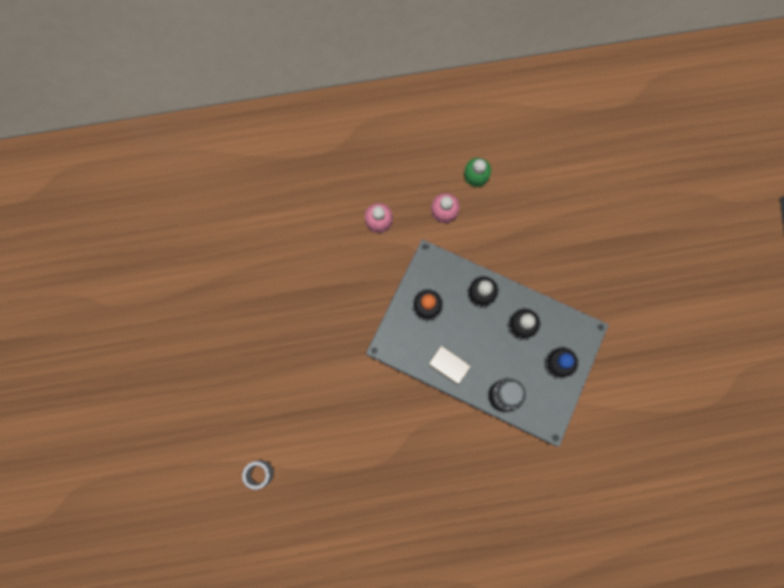

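The row on the stage in the side/top 1.4x pictures is: orange (373,322)/(428,300), white (389,349)/(485,289), white (360,372)/(527,322) and blue (321,397)/(566,361). The white pins on the pink and green pucks stand on the table off the stage, so they are look-alikes. Next I'll measure the row and confirm it in an enlarged crop.

```bash
cat > seg.py <<'E'
from h import *
S={"side":[(373,322),(389,349),(360,372),(321,397)],"top":[(428,300),(485,289),(527,322),(566,361)]}
def pins(n,im,pts,s=5):
    hsv=cv2.cvtColor(cv2.resize(im,None,fx=s,fy=s,interpolation=cv2.INTER_CUBIC),cv2.COLOR_RGB2HSV); out=[]
    for i,p in enumerate(pts):
        H,Sa,V=[hsv[:,:,j].astype(int) for j in range(3)]
        m=((H<20)&(Sa>150)&(V>100),(V>130)&(Sa<60),(V>130)&(Sa<60),(H>100)&(H<130)&(Sa>120)&(V>70))[i].astype(np.uint8)
        w=np.zeros_like(m); cv2.circle(w,(int(p[0]*s),int(p[1]*s)),9*s,1,-1); m=m*w
        k,l,st,c=cv2.connectedComponentsWithStats(m); j=1+st[1:,4].argmax()
        out.append(((c[j]+.5)/s-.5, st[j][:4]/s))
    return out
E
python3 - <<'E'
from seg import *
R={}
for n in S:
    im=capture(n); R[n]=pins(n,im,[(a/1.4,b/1.4) for a,b in S[n]])
    for c,b in R[n]: print(n,c.round(1),b)
    x=(250,160) if n=="top" else (180,205)
    c=im[x[1]:x[1]+160,x[0]:x[0]+200]; cv2.imwrite(f"pics/{n}1.png",cv2.resize(c[:,:,::-1],None,fx=3.75,fy=3.75,interpolation=cv2.INTER_CUBIC))
for i in range(4):
    P=tri({n:R[n][i][0] for n in S}); print(i+1,P.round(1),"z83 top",onz("top",R["top"][i][0],83).round(1),"side",onz("side",R["side"][i][0],83).round(1))
print("corners",[onz("top",(a/1.4,b/1.4),50).round() for a,b in((425,244),(603,325),(557,440),(372,350))])
print("lens top",onz("top",(511/1.4,394/1.4),102))
E
```

```text
side [266.7 227.3] [258.  221.   17.6  14.4]
side [278.  246.5] [268.8 240.2  18.2  13.4]
side [256.4 262.9] [248.  256.6  18.2  14.4]
side [228.9 282.7] [223.8 276.8  11.4  12.4]
top [305.7 215.1] [301.  210.4  10.2  10.4]
top [346.3 205. ] [342.  200.8   9.4   9.4]
top [376.6 228.9] [372.2 224.6   9.8   9.4]
top [404.  257.4] [398.4 252.2  12.2  11.4]
1 [603.4  60.9  82.5] z83 top [603.3  60.9  83. ] side [603.3  60.1  83. ]
2 [608.8  -8.2  81.1] z83 top [608.6  -7.9  83. ] side [608.  -11.1  83. ]
3 [561.  -48.3  82. ] z83 top [561.4 -48.1  83. ] side [560.2 -49.7  83. ]
4 [508.2 -82.8  76.8] z83 top [508.8 -81.   83. ] side [506.5 -90.8  83. ]
corners [array([682.,  48.,  50.]), array([ 545., -145.,   50.]), array([423., -59.,  50.]), array([562., 135.,  50.])]
lens top [481.77144488  -7.77360105 102.        ]
```

View pics/top1.png

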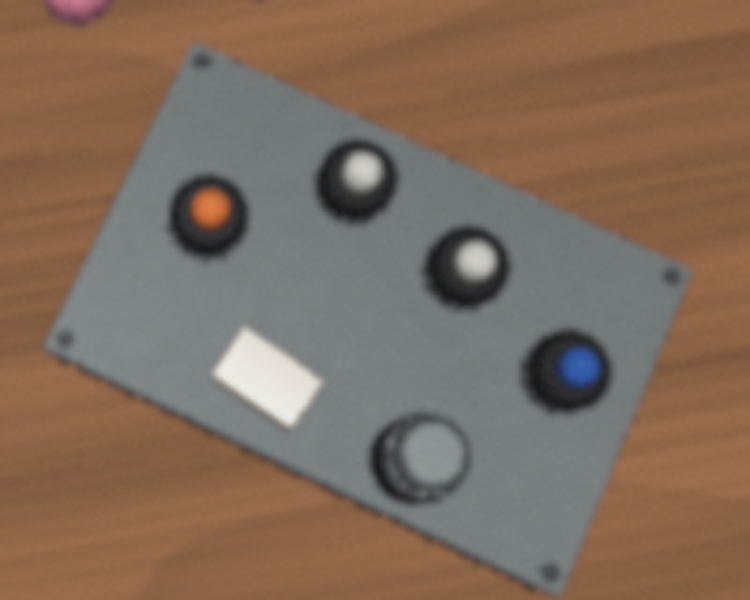

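View pics/side1.png

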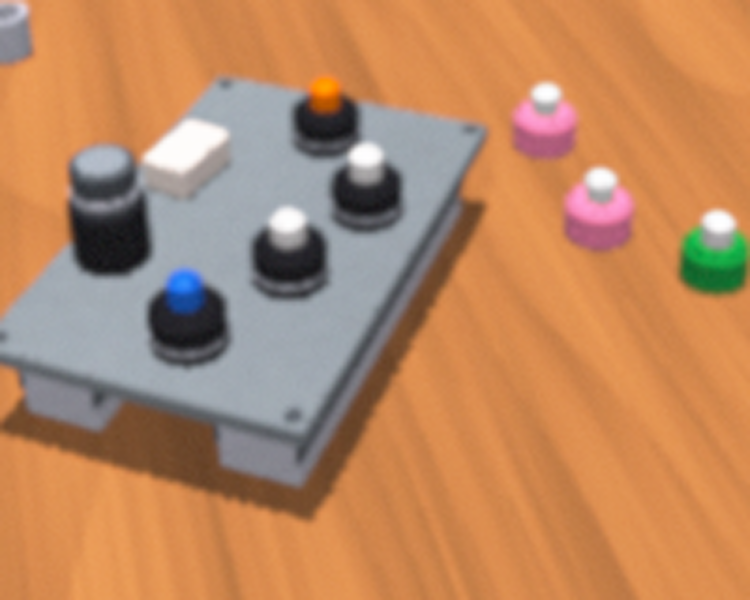

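The crops confirm it: four black pucks on the stage, in the top crop orange (210,209), white (363,171), white (477,261) and blue (581,367). The pink and green ones are off the stage. I'll close the fingers and travel towards orange at a safe height.

```bash
python3 - <<'E'
from h import *
T=[(210,208),(363,170),(478,261),(582,366)];S=[(326,82),(367,150),(288,215),(185,277)]
for t,s in zip(T,S):
    a=(t[0]/3.75+250,t[1]/3.75+160);b=(s[0]/3.75+180,s[1]/3.75+205)
    print(onz("top",a,85).round(1),onz("side",b,85).round(1),tri({"top":a,"side":b}).round(1))
E
python3 -m crank '[{"dx":-50,"dy":-34},{"dx":-50,"dy":-34},{"dx":-50,"dy":-34},{"dx":-50,"dy":-34},{"dx":-50,"dy":-34},{"dx":-50,"dy":-34},{"dx":-50,"dy":-34},{"dx":-50,"dy":-34}]' 0 20
```

```text
[602.2  60.7  85. ] [603.5  58.2  85. ] [603.2  60.5  83.5]
[607.5  -8.2  85. ] [608.3  -9.3  85. ] [608.   -8.4  84.3]
[559.6 -48.7  85. ] [560.7 -51.1  85. ] [560.4 -49.2  83.5]
[508.  -82.3  85. ] [508.5 -83.7  85. ] [508.3 -82.6  84.1]invalid input at $[0]: expected keys dx, dy, dz, roll
```

```bash
python3 -m crank '[{"dx":-50,"dy":-34,"dz":0,"roll":0},{"dx":-50,"dy":-34,"dz":0,"roll":0},{"dx":-50,"dy":-34,"dz":0,"roll":0},{"dx":-50,"dy":-34,"dz":0,"roll":0},{"dx":-50,"dy":-34,"dz":0,"roll":0},{"dx":-50,"dy":-34,"dz":0,"roll":0},{"dx":-50,"dy":-34,"dz":0,"roll":0},{"dx":-50,"dy":-34,"dz":0,"roll":0}]' 0 20
cat > to.py <<'E'
import sys
from h import *
P=np.array([[603,60.3],[608,-8.5],[560.3,-49.2],[508.3,-82.6]])[int(sys.argv[1])-1]
o=observe(); p=np.array(o["position"]); R=np.array(o["ee_rot"])
print("t",round(o["time"],2),"p",p.round(2),"F",np.round(o["ft_force"],2),"w",round(o["width"],3),"tool z",R[:,2].round(4))
print("to pin, tool axes", (R.T@(np.array([*P,float(sys.argv[2])])-p)).round(1))
E
python3 to.py 1 105
```

```text
time: 2.2
position: [518.1, 195.7, 230.9]
ee_rot: [[-0.932, 0.363, 0.002], [0.363, 0.932, 0.006], [0.0, 0.006, -1.0]]
ft_force: [2.3, 1.2, -0.1]
width: -0.0
t 2.2 p [518.12 195.73 230.92] F [ 2.3   1.19 -0.06] w -0.0 tool z [ 0.0017  0.0055 -1.    ]
to pin, tool axes [-128.3  -96.2  125.3]
```

```bash
python3 -m crank '[{"dx":-43,"dy":-32,"dz":15,"roll":0},{"dx":-43,"dy":-32,"dz":25,"roll":0},{"dx":-30,"dy":-22,"dz":30,"roll":0},{"dx":-10,"dy":-8,"dz":20,"roll":0},{"dx":0,"dy":0,"dz":0,"roll":0},{"dx":0,"dy":0,"dz":0,"roll":0}]'; python3 to.py 1 105
```

```text
time: 2.95
position: [606.6, 55.8, 140.7]
ee_rot: [[-0.93, 0.368, 0.007], [0.368, 0.93, 0.007], [-0.004, 0.009, -1.0]]
ft_force: [0.2, 0.6, 0.0]
width: 0.004
t 2.95 p [606.58  55.76 140.69] F [0.23 0.61 0.01] w 0.004 tool z [ 0.0072  0.0072 -0.9999]
to pin, tool axes [ 5.1  2.6 35.7]
```

```bash
python3 -m crank '[{"dx":5,"dy":2.5,"dz":18,"roll":0},{"dx":0,"dy":0,"dz":18,"roll":0},{"dx":0,"dy":0,"dz":0,"roll":0},{"dx":0,"dy":0,"dz":0,"roll":0}]'; python3 to.py 1 80
python3 - <<'E'
from h import *
a=capture("top")[160:320,250:450]; b=capture("side")[205:325,180:380]
cv2.imwrite("pics/m1.png",cv2.resize(np.vstack([a,b])[:,:,::-1],None,fx=2.1,fy=2.1,interpolation=cv2.INTER_CUBIC))
E
```

```text
time: 3.45
position: [602.4, 65.8, 103.9]
ee_rot: [[-0.932, 0.362, 0.009], [0.362, 0.932, 0.01], [-0.005, 0.013, -1.0]]
ft_force: [-0.6, 1.2, 0.4]
width: 0.002
t 3.45 p [602.4   65.8  103.86] F [-0.56  1.2   0.36] w 0.002 tool z [ 0.0089  0.0101 -0.9999]
to pin, tool axes [-2.4 -5.2 23.8]
```

View pics/m1.png

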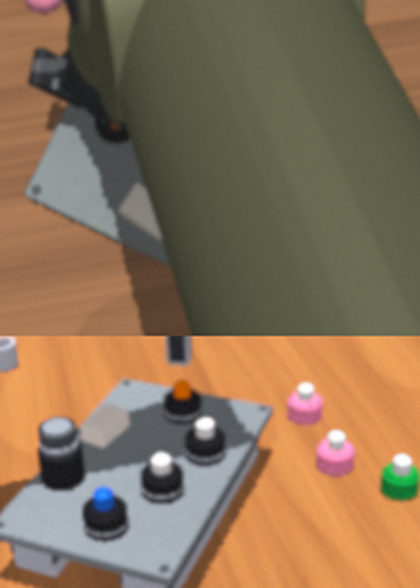

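Side view: the closed fingertips are just above the orange pin (side half, tip (180,362), pin (182,382)), and the arm hides the top view. Centring now, then descending in small force-watched steps.

```bash
python3 -m crank '[{"dx":-2,"dy":-5,"dz":7,"roll":0},{"dx":0,"dy":0,"dz":4,"roll":0},{"dx":0,"dy":0,"dz":0,"roll":0},{"dx":0,"dy":0,"dz":0,"roll":0}]'; python3 to.py 1 80
```

```text
time: 4.05
position: [603.3, 59.0, 92.9]
ee_rot: [[-0.932, 0.363, 0.01], [0.363, 0.932, 0.01], [-0.006, 0.013, -1.0]]
ft_force: [0.3, 0.7, -0.1]
width: 0.003
t 4.05 p [603.31  59.04  92.91] F [ 0.3   0.74 -0.14] w 0.003 tool z [ 0.0104  0.01   -0.9999]
to pin, tool axes [ 0.8  0.9 12.9]
```

```bash
python3 -m crank '[{"dx":0.5,"dy":0.8,"dz":3,"roll":0},{"dx":0,"dy":0,"dz":2,"roll":0},{"dx":0,"dy":0,"dz":0,"roll":0}]'; python3 to.py 1 80;  python3 -m crank '[{"dx":0,"dy":0,"dz":1,"roll":0},{"dx":0,"dy":0,"dz":0,"roll":0}]'; python3 to.py 1 80; python3 -m crank '[{"dx":0,"dy":0,"dz":1,"roll":0},{"dx":0,"dy":0,"dz":0,"roll":0}]'; python3 to.py 1 80;  python3 -m crank '[{"dx":0,"dy":0,"dz":1,"roll":0},{"dx":0,"dy":0,"dz":0,"roll":0}]'; python3 to.py 1 80
```

```text
time: 4.42
position: [603.2, 60.4, 87.7]
ee_rot: [[-0.932, 0.363, 0.011], [0.363, 0.932, 0.01], [-0.006, 0.013, -1.0]]
ft_force: [-0.0, -0.5, -1.0]
width: 0.002
t 4.42 p [603.25  60.37  87.72] F [-0.04 -0.53 -1.03] w 0.002 tool z [ 0.0107  0.0101 -0.9999]
to pin, tool axes [ 0.3 -0.3  7.7]
time: 4.68
position: [603.3, 60.4, 86.7]
ee_rot: [[-0.932, 0.363, 0.011], [0.363, 0.932, 0.01], [-0.006, 0.013, -1.0]]
ft_force: [0.6, -0.2, -0.5]
width: -0.003
t 4.67 p [603.29  60.43  86.71] F [ 0.61 -0.21 -0.53] w -0.003 tool z [ 0.0108  0.0102 -0.9999]
to pin, tool axes [ 0.3 -0.3  6.7]
time: 4.92
position: [603.4, 60.4, 85.7]
ee_rot: [[-0.932, 0.363, 0.011], [0.363, 0.932, 0.01], [-0.007, 0.013, -1.0]]
ft_force: [-0.1, -1.0, -0.5]
width: -0.002
t 4.92 p [603.38  60.42  85.74] F [-0.08 -0.95 -0.5 ] w -0.002 tool z [ 0.011   0.0102 -0.9999]
to pin, tool axes [ 0.4 -0.3  5.7]
time: 5.18
position: [603.6, 60.4, 85.0]
ee_rot: [[-0.932, 0.363, 0.011], [0.363, 0.932, 0.01], [-0.007, 0.014, -1.0]]
ft_force: [0.1, 0.1, 0.7]
width: -0.002
t 5.17 p [603.6   60.42  84.99] F [0.06 0.06 0.7 ] w -0.002 tool z [ 0.0114  0.0103 -0.9999]
to pin, tool axes [ 0.5 -0.4  5. ]
```

```bash
for i in 1 2; do :; done; python3 -m crank '[{"dx":0,"dy":0,"dz":1.5,"roll":0},{"dx":0,"dy":0,"dz":0,"roll":0}]'; python3 to.py 1 80;  python3 -m crank '[{"dx":0,"dy":0,"dz":1.5,"roll":0},{"dx":0,"dy":0,"dz":0,"roll":0}]'; python3 to.py 1 80
```

```text
time: 5.42
position: [603.7, 60.5, 83.7]
ee_rot: [[-0.932, 0.363, 0.012], [0.363, 0.932, 0.01], [-0.007, 0.014, -1.0]]
ft_force: [-0.3, -0.4, 0.3]
width: 0.001
t 5.42 p [603.66  60.46  83.71] F [-0.34 -0.44  0.25] w 0.001 tool z [ 0.0115  0.0105 -0.9999]
to pin, tool axes [ 0.6 -0.4  3.7]
time: 5.68
position: [603.7, 60.5, 82.2]
ee_rot: [[-0.932, 0.363, 0.012], [0.363, 0.932, 0.01], [-0.007, 0.014, -1.0]]
ft_force: [0.2, -0.3, 0.8]
width: 0.002
t 5.67 p [603.68  60.46  82.21] F [ 0.17 -0.35  0.84] w 0.002 tool z [ 0.0115  0.0105 -0.9999]
to pin, tool axes [ 0.6 -0.4  2.2]
```

The force reading is ambiguous (0.3–0.8 N against about 0.5 N noise), so I'll look.

```bash
python3 - <<'E'
from h import *
print([np.round(observe()["ft_force"],2).tolist()])
b=capture("side")[200:270,220:320]
print(np.round(observe()["ft_force"],2))
cv2.imwrite("pics/m2.png",cv2.resize(b[:,:,::-1],None,fx=7,fy=7,interpolation=cv2.INTER_CUBIC))
P=proj("side",[[603.7,60.5,82.2],[603.7,60.5,72],[603,60,50]]);print(P,(P-[220,200])*7)
E
```

```text
[[0.17, -0.35, 0.84]]
[-0.94  0.12  0.78]
[[266.82246634 227.50195684]
 [267.00018277 231.96289504]
 [267.09020592 241.58619205]] [[327.75726436 192.51369786]
 [329.00127942 223.74026531]
 [329.63144145 291.10334438]]
```

View pics/m2.png

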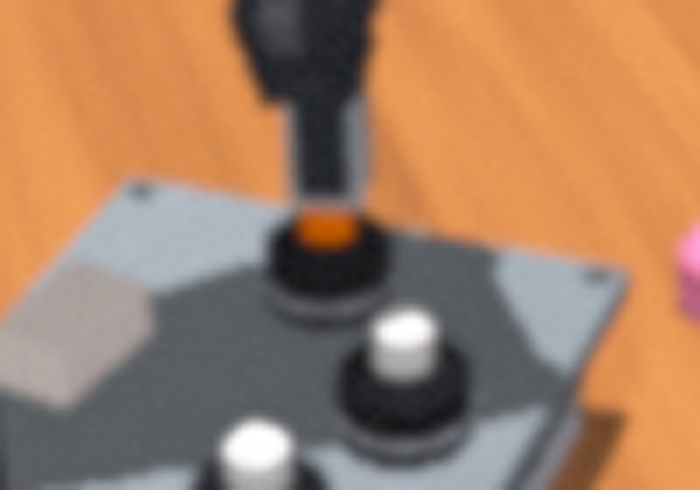

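The tip sits squarely on the orange pin (crop (327,210)), which is visibly lower than the white one. So contact is real and the z scale agrees. Pressing to z = 80, which is 6 mm down, then backing off.

```bash
python3 -m crank '[{"dx":0,"dy":0,"dz":1.2,"roll":0},{"dx":0,"dy":0,"dz":1,"roll":0},{"dx":0,"dy":0,"dz":0,"roll":0}]'; python3 to.py 1 80; python3 -m crank '[{"dx":0,"dy":0,"dz":-8,"roll":0},{"dx":0,"dy":0,"dz":-12,"roll":0},{"dx":0,"dy":0,"dz":0,"roll":0}]';  python3 to.py 2 100
```

```text
time: 6.1
position: [603.7, 60.5, 80.0]
ee_rot: [[-0.932, 0.363, 0.011], [0.363, 0.932, 0.011], [-0.007, 0.014, -1.0]]
ft_force: [-0.4, -0.7, 1.4]
width: -0.001
t 6.1 p [603.68  60.46  80.01] F [-0.43 -0.69  1.44] w -0.001 tool z [ 0.0114  0.0105 -0.9999]
to pin, tool axes [ 0.6 -0.4  0. ]
time: 6.48
position: [603.7, 60.2, 101.3]
ee_rot: [[-0.932, 0.363, 0.012], [0.363, 0.932, 0.01], [-0.007, 0.014, -1.0]]
ft_force: [-0.1, -0.0, 0.5]
width: 0.001
t 6.47 p [603.71  60.25 101.29] F [-0.11 -0.02  0.53] w 0.001 tool z [ 0.012   0.0104 -0.9999]
to pin, tool axes [-28.9 -62.5   0.6]
```

```bash
python3 -m crank '[{"dx":-7,"dy":-15,"dz":0,"roll":0},{"dx":-7,"dy":-15,"dz":0,"roll":0},{"dx":-7,"dy":-15,"dz":0,"roll":0},{"dx":-5,"dy":-11,"dz":0,"roll":0},{"dx":-2,"dy":-4,"dz":0,"roll":0},{"dx":0,"dy":0,"dz":0,"roll":0},{"dx":0,"dy":0,"dz":0,"roll":0}]';  python3 to.py 2 90
```

```text
time: 7.35
position: [607.7, -12.4, 99.9]
ee_rot: [[-0.931, 0.365, 0.011], [0.366, 0.931, 0.01], [-0.007, 0.013, -1.0]]
ft_force: [-0.8, -0.1, 0.0]
width: -0.001
t 7.35 p [607.73 -12.43  99.94] F [-0.81 -0.09  0.03] w -0.001 tool z [ 0.011   0.0097 -0.9999]
to pin, tool axes [ 1.2  3.6 10. ]
```

```bash
python3 -m crank '[{"dx":1,"dy":3.4,"dz":4,"roll":0},{"dx":0,"dy":0,"dz":3,"roll":0},{"dx":0,"dy":0,"dz":2,"roll":0},{"dx":0,"dy":0,"dz":0,"roll":0}]';  python3 to.py 2 80
```

```text
time: 7.85
position: [608.0, -6.3, 90.0]
ee_rot: [[-0.932, 0.362, 0.01], [0.363, 0.932, 0.01], [-0.006, 0.013, -1.0]]
ft_force: [-0.3, -0.2, -0.1]
width: 0.002
t 7.85 p [607.99  -6.31  90.  ] F [-0.34 -0.21 -0.11] w 0.002 tool z [ 0.0104  0.0104 -0.9999]
to pin, tool axes [-0.7 -2.2 10. ]
```

```bash
python3 -m crank '[{"dx":-0.5,"dy":-1.6,"dz":1,"roll":0},{"dx":0,"dy":0,"dz":1,"roll":0},{"dx":0,"dy":0,"dz":0,"roll":0}]';  python3 to.py 2 80; python3 -m crank '[{"dx":0,"dy":0,"dz":1.5,"roll":0},{"dx":0,"dy":0,"dz":1.5,"roll":0},{"dx":0,"dy":0,"dz":0,"roll":0}]';  python3 to.py 2 80
```

```text
time: 8.22
position: [608.0, -8.4, 88.0]
ee_rot: [[-0.932, 0.363, 0.011], [0.363, 0.932, 0.01], [-0.006, 0.013, -1.0]]
ft_force: [0.1, 0.1, -0.5]
width: 0.001
t 8.22 p [607.97  -8.35  87.97] F [ 0.09  0.07 -0.47] w 0.001 tool z [ 0.0106  0.0103 -0.9999]
to pin, tool axes [-0.  -0.2  8. ]
time: 8.6
position: [608.2, -8.4, 85.2]
ee_rot: [[-0.932, 0.363, 0.011], [0.363, 0.932, 0.01], [-0.006, 0.014, -1.0]]
ft_force: [-1.2, -0.1, 0.0]
width: 0.0
t 8.6 p [608.16  -8.36  85.2 ] F [-1.19 -0.08  0.02] w 0.0 tool z [ 0.011   0.0105 -0.9999]
to pin, tool axes [ 0.1 -0.3  5.2]
```

```bash
python3 -m crank '[{"dx":0,"dy":0,"dz":1.5,"roll":0},{"dx":0,"dy":0,"dz":1.5,"roll":0},{"dx":0,"dy":0,"dz":1.5,"roll":0},{"dx":0,"dy":0,"dz":0.6,"roll":0},{"dx":0,"dy":0,"dz":0,"roll":0}]';  python3 to.py 2 80;  python3 - <<'E'
from h import *
b=capture("side")[200:290,220:320]
cv2.imwrite("pics/m3.png",cv2.resize(b[:,:,::-1],None,fx=6,fy=6,interpolation=cv2.INTER_CUBIC))
E
```

```text
time: 9.22
position: [608.2, -8.3, 80.3]
ee_rot: [[-0.932, 0.363, 0.011], [0.363, 0.932, 0.011], [-0.006, 0.014, -1.0]]
ft_force: [-1.1, -0.7, 2.7]
width: 0.0
t 9.22 p [608.24  -8.33  80.34] F [-1.08 -0.68  2.67] w 0.0 tool z [ 0.011   0.0106 -0.9999]
to pin, tool axes [ 0.2 -0.3  0.3]
```

View pics/m3.png

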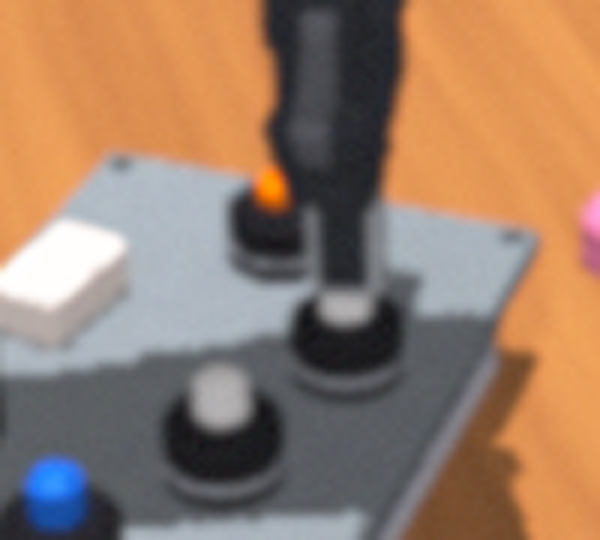

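The tip is on pin 2 (crop (345,290)), pin 1 is about half down, and the pucks are standing. On to pin 3.

```bash
python3 -m crank '[{"dx":0,"dy":0,"dz":-8,"roll":0},{"dx":0,"dy":0,"dz":-11,"roll":0},{"dx":0,"dy":0,"dz":0,"roll":0}]';  python3 to.py 3 98
```

```text
time: 9.65
position: [608.4, -8.6, 100.5]
ee_rot: [[-0.932, 0.363, 0.012], [0.363, 0.932, 0.01], [-0.007, 0.014, -1.0]]
ft_force: [-0.2, 0.3, -0.5]
width: 0.002
t 9.65 p [608.38  -8.61 100.54] F [-0.17  0.26 -0.51] w 0.002 tool z [ 0.0119  0.0104 -0.9999]
to pin, tool axes [ 30.1 -55.3   1.5]
```

```bash
python3 -m crank '[{"dx":7,"dy":-13,"dz":0,"roll":0},{"dx":7,"dy":-13,"dz":0,"roll":0},{"dx":7,"dy":-13,"dz":0,"roll":0},{"dx":5,"dy":-9,"dz":0,"roll":0},{"dx":2,"dy":-3,"dz":0,"roll":0},{"dx":0,"dy":0,"dz":0,"roll":0},{"dx":0,"dy":0,"dz":0,"roll":0}]';  python3 to.py 3 90
```

```text
time: 10.52
position: [559.5, -49.4, 99.2]
ee_rot: [[-0.931, 0.364, 0.011], [0.364, 0.931, 0.011], [-0.006, 0.014, -1.0]]
ft_force: [0.6, 0.3, 0.3]
width: -0.002
t 10.53 p [559.5 -49.4  99.2] F [0.56 0.29 0.32] w -0.002 tool z [ 0.0111  0.0106 -0.9999]
to pin, tool axes [-0.6  0.3  9.2]
```

```bash
python3 -m crank '[{"dx":-0.5,"dy":0.2,"dz":5,"roll":0},{"dx":0,"dy":0,"dz":4,"roll":0},{"dx":0,"dy":0,"dz":1,"roll":0},{"dx":0,"dy":0,"dz":0,"roll":0}]';  python3 to.py 3 80;  python3 -m crank '[{"dx":0,"dy":0,"dz":1.5,"roll":0},{"dx":0,"dy":0,"dz":1.5,"roll":0},{"dx":0,"dy":0,"dz":0,"roll":0}]';  python3 to.py 3 80
```

```text
time: 11.02
position: [560.6, -48.3, 87.9]
ee_rot: [[-0.932, 0.363, 0.01], [0.363, 0.932, 0.01], [-0.006, 0.014, -1.0]]
ft_force: [-0.6, 0.1, -0.5]
width: -0.002
t 11.03 p [560.63 -48.29  87.95] F [-0.62  0.11 -0.54] w -0.002 tool z [ 0.0105  0.0105 -0.9999]
to pin, tool axes [ 0.  -1.1  7.9]
time: 11.4
position: [560.9, -48.3, 85.0]
ee_rot: [[-0.932, 0.363, 0.011], [0.363, 0.932, 0.011], [-0.006, 0.014, -1.0]]
ft_force: [-0.0, -0.3, -0.0]
width: 0.001
t 11.4 p [560.87 -48.28  84.98] F [-0.   -0.33 -0.02] w 0.001 tool z [ 0.0109  0.0105 -0.9999]
to pin, tool axes [ 0.2 -1.1  5. ]
```

```bash
python3 -m crank '[{"dx":0,"dy":0,"dz":1.5,"roll":0},{"dx":0,"dy":0,"dz":1.5,"roll":0},{"dx":0,"dy":0,"dz":1.5,"roll":0},{"dx":0,"dy":0,"dz":0.7,"roll":0},{"dx":0,"dy":0,"dz":0,"roll":0}]';  python3 to.py 3 80;  python3 -m crank '[{"dx":0,"dy":0,"dz":-8,"roll":0},{"dx":0,"dy":0,"dz":-11,"roll":0},{"dx":0,"dy":0,"dz":0,"roll":0}]';  python3 to.py 4 98
```

```text
time: 12.02
position: [560.9, -48.3, 80.2]
ee_rot: [[-0.932, 0.363, 0.011], [0.363, 0.932, 0.011], [-0.006, 0.014, -1.0]]
ft_force: [-0.7, 0.1, 1.8]
width: 0.002
t 12.03 p [560.92 -48.3   80.19] F [-0.71  0.12  1.79] w 0.002 tool z [ 0.011   0.0108 -0.9999]
to pin, tool axes [ 0.3 -1.1  0.2]
time: 12.4
position: [561.1, -48.6, 100.5]
ee_rot: [[-0.932, 0.363, 0.012], [0.363, 0.932, 0.011], [-0.007, 0.014, -1.0]]
ft_force: [0.0, 0.5, 1.1]
width: -0.004
t 12.4 p [561.12 -48.57 100.45] F [0.04 0.51 1.14] w -0.004 tool z [ 0.0119  0.0106 -0.9999]
to pin, tool axes [ 36.9 -50.9   1.5]
```

```bash
python3 -m crank '[{"dx":9,"dy":-12,"dz":0,"roll":0},{"dx":9,"dy":-12,"dz":0,"roll":0},{"dx":9,"dy":-12,"dz":0,"roll":0},{"dx":6,"dy":-9,"dz":0,"roll":0},{"dx":2,"dy":-3,"dz":0,"roll":0},{"dx":0,"dy":0,"dz":0,"roll":0},{"dx":0,"dy":0,"dz":0,"roll":0}]';  python3 to.py 4 90
```

```text
time: 13.28
position: [506.4, -83.4, 99.1]
ee_rot: [[-0.931, 0.364, 0.011], [0.364, 0.931, 0.011], [-0.006, 0.014, -1.0]]
ft_force: [0.4, 0.7, 0.1]
width: 0.003
t 13.28 p [506.36 -83.44  99.09] F [0.44 0.71 0.12] w 0.003 tool z [ 0.0113  0.011  -0.9999]
to pin, tool axes [-1.4  1.4  9.1]
```

```bash
python3 -m crank '[{"dx":-1,"dy":1,"dz":5,"roll":0},{"dx":0,"dy":0,"dz":4,"roll":0},{"dx":0,"dy":0,"dz":1,"roll":0},{"dx":0,"dy":0,"dz":0,"roll":0}]';  python3 to.py 4 80;  python3 -m crank '[{"dx":0,"dy":0,"dz":1.5,"roll":0},{"dx":0,"dy":0,"dz":1.5,"roll":0},{"dx":0,"dy":0,"dz":0,"roll":0}]';  python3 to.py 4 80
```

```text
time: 13.78
position: [508.4, -81.9, 87.9]
ee_rot: [[-0.932, 0.363, 0.011], [0.363, 0.932, 0.011], [-0.006, 0.014, -1.0]]
ft_force: [-0.1, 0.2, 0.2]
width: -0.0
t 13.78 p [508.39 -81.9   87.92] F [-0.07  0.2   0.19] w -0.0 tool z [ 0.0106  0.0107 -0.9999]
to pin, tool axes [-0.1 -0.8  7.9]
time: 14.15
position: [508.6, -81.9, 85.1]
ee_rot: [[-0.932, 0.363, 0.011], [0.363, 0.932, 0.011], [-0.006, 0.014, -1.0]]
ft_force: [0.6, 0.0, 0.9]
width: 0.002
t 14.15 p [508.62 -81.88  85.14] F [0.56 0.05 0.92] w 0.002 tool z [ 0.011   0.0108 -0.9999]
to pin, tool axes [ 0.1 -0.9  5.1]
```

```bash
python3 -m crank '[{"dx":0,"dy":0,"dz":1.5,"roll":0},{"dx":0,"dy":0,"dz":1.5,"roll":0},{"dx":0,"dy":0,"dz":1.5,"roll":0},{"dx":0,"dy":0,"dz":0.7,"roll":0},{"dx":0,"dy":0,"dz":0,"roll":0}]';  python3 to.py 4 80;  python3 -m crank '[{"dx":0,"dy":0,"dz":-8,"roll":0},{"dx":0,"dy":0,"dz":-20,"roll":0},{"dx":0,"dy":0,"dz":-40,"roll":0},{"dx":0,"dy":0,"dz":-50,"roll":0},{"dx":0,"dy":0,"dz":-30,"roll":0},{"dx":0,"dy":0,"dz":0,"roll":0}]';  python3 to.py 4 98
```

```text
time: 14.78
position: [508.7, -81.9, 80.1]
ee_rot: [[-0.932, 0.363, 0.011], [0.363, 0.932, 0.011], [-0.006, 0.014, -1.0]]
ft_force: [-1.5, 0.2, 2.8]
width: 0.001
t 14.78 p [508.7  -81.93  80.07] F [-1.54  0.23  2.76] w 0.001 tool z [ 0.0111  0.011  -0.9999]
to pin, tool axes [ 0.1 -0.8  0.1]
time: 15.52
position: [507.0, -83.8, 233.6]
ee_rot: [[-0.932, 0.363, 0.012], [0.364, 0.931, 0.01], [-0.008, 0.014, -1.0]]
ft_force: [0.4, 0.1, -0.9]
width: -0.003
t 15.53 p [507.01 -83.75 233.63] F [ 0.45  0.14 -0.9 ] w -0.003 tool z [ 0.0122  0.0103 -0.9999]
to pin, tool axes [  0.3  -0.4 135.6]
```

```bash
python3 -m crank '[{"dx":25,"dy":32,"dz":0,"roll":0},{"dx":38,"dy":45,"dz":0,"roll":0},{"dx":38,"dy":45,"dz":0,"roll":0},{"dx":38,"dy":45,"dz":0,"roll":0},{"dx":38,"dy":45,"dz":0,"roll":0},{"dx":38,"dy":45,"dz":0,"roll":0},{"dx":38,"dy":45,"dz":0,"roll":0},{"dx":30,"dy":38,"dz":0,"roll":0}]'; python3 -m crank '[{"dx":20,"dy":25,"dz":0,"roll":0},{"dx":0,"dy":0,"dz":0,"roll":0},{"dx":0,"dy":0,"dz":0,"roll":0}]'
python3 - <<'E'
from seg import *
R={}
for n in S:
    im=capture(n); R[n]=pins(n,im,[(a/1.4,b/1.4) for a,b in S[n]])
    x=(250,160) if n=="top" else (200,210)
    c=im[x[1]:x[1]+(90 if n=="side" else 130),x[0]:x[0]+(110 if n=="side" else 200)]; cv2.imwrite(f"pics/{n}9.png",cv2.resize(c[:,:,::-1],None,fx=6 if n=="side" else 3.75,fy=6 if n=="side" else 3.75,interpolation=cv2.INTER_CUBIC))
    for c,b in R[n]: print(n,c.round(1),b)
for t,n in(("lens","side"),("sample","side"),("tube","side"),("lens","top"),("sample","top"),("tube","top")): print(n,t,[np.round(d["box"],1).tolist() for d in find_in(t,n)][:1])
E
```

```text
time: 16.52
position: [362.9, 342.8, 228.4]
ee_rot: [[-0.927, 0.374, 0.008], [0.374, 0.927, 0.005], [-0.005, 0.008, -1.0]]
ft_force: [0.6, 0.2, -0.7]
width: 0.004
time: 16.9
position: [349.8, 376.4, 224.6]
ee_rot: [[-0.93, 0.367, 0.003], [0.367, 0.93, 0.002], [-0.002, 0.003, -1.0]]
ft_force: [1.0, -0.3, -0.2]
width: 0.001
side [266.7 227.3] [258.  221.   17.6  14.4]
side [278.1 246.7] [268.8 240.2  18.2  13.4]
side [256.4 263. ] [248.  256.6  18.2  14.4]
side [229.  283.9] [223.4 279.6  12.2   9.6]
top [305.5 215.5] [301.  211.2  10.    9.8]
top [345.8 205.7] [341.6 201.6   9.4   9.2]
top [376.  229.3] [371.8 225.    9.6   9.6]
top [403.1 257.6] [397.8 252.6  11.6  11. ]
side lens [[209.3, 260.8, 21.5, 35.4]]
side sample [[229.6, 249.2, 25.9, 18.2]]
side tube [[182.6, 214.2, 14.1, 19.2]]
top lens [[359.8, 284.2, 26.2, 28.2]]
top sample []
top tube [[184.6, 336.9, 24.1, 23.5]]
```

View pics/side9.png

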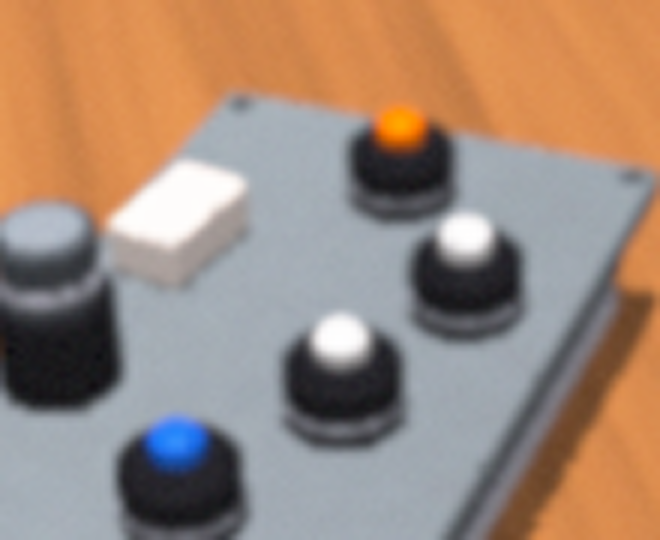

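View pics/top9.png

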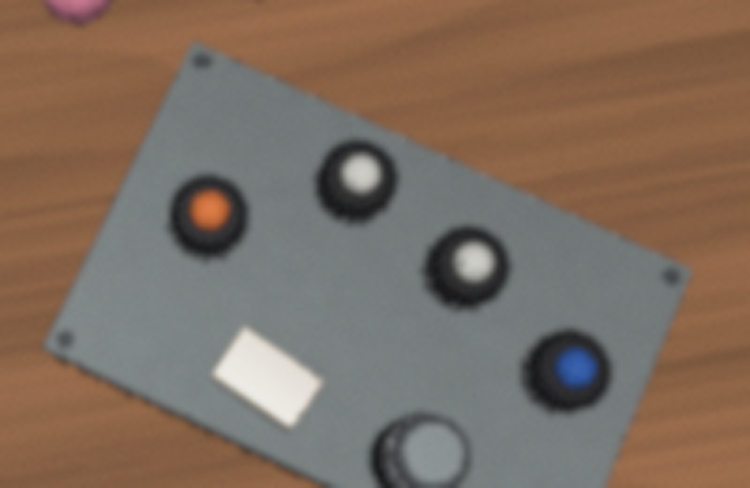

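All four pins are about half down. The blue pin's upper edge dropped 2.8 px, about 6 mm. Pucks, lens and sample block are where they were, and the hand is clear.

```bash
python3 -c "
from cell import *
print(hand_in())"
```

```text
the job is handed in; nothing more can be done
None
```

I pressed the four pins in order (orange, white, white, blue) with the closed fingertips and handed the job in at about 17 s. The hand was clear, at (350, 376, 225) mm.

- **Press depth:** The fingertips went down to z = 80.0, 80.3, 80.2 and 80.1 mm. With the stage height as given, that leaves the pins about 5.7–6.0 mm down. The push force read at most about 2.8 N, so no pin reached its stop.
- **Height along the row:** Readings taken between the orange and blue pins stayed at or below about z = 101 mm, about 5 cm above the plate.
- **Last pictures:** All four pins show about half down. Pucks, lens and sample block stand where they were, upright. The network boxes for lens and tube match the first ones to within about 5 pixels, most of them to within 2.

**Checks that disagreed or failed:**
- The force reading was too noisy (about ±0.5–1 N) to show first contact clearly. I confirmed contact by picture for pins 1 and 2 only; depth rests on the measured fingertip height.
- The colour measurement in the side view gave no usable depth for the orange and white pins, because it picked up background as well. Only the blue pin gave a number, about 6 mm.
- The network missed the sample block in the last top picture, but it is plainly visible there and unmoved.
- The tool tilted about 1° during the moves, too little to matter.

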